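Screw the lid onto the glass-nugget jar by feeling for its thread start

TASK

Take the large black knob lid off the bench, set it on the open white jar of glass nuggets and screw it on clockwise until it is fully home and level, then let go. The thread start cannot be seen: with the lid resting on the mouth, turn it backward (counter-clockwise from above) until it drops a little, then forward; turned forward before it has dropped it only runs against a stop. Leave the other things on the bench where they are.

Things in the scene. Friction and masses are not known exactly. Their poses are not given: they have to be found in the camera images.
- lid_knob (a point): Large black plastic lid, about 110 g, open side down on the bench: round cap 78 mm across, 22 mm high, with a round fluted knob 44 mm across, 34 mm tall on top (56 mm in all; the 56 mm wide lid is another jar's). This point is on the axis in the knob, 44 mm above the lid's lower edge, 22 mm above the cap's flat, 12 mm below the knob's top: grip here, from any direction. z: axis, up.
- lid: The same lid, origin at the centre of its lower edge. Its skirt is 3 mm thick, 72 mm inside; within its lower edge are three equal lugs, 4 mm high, 120 degrees apart, their direction in this frame not told.
- jar_rim (a point): Centre of the mouth, level with the rim, of the open white jar, 96 mm across, set in a 130 mm square wooden block screwed to the bench. Rim 135 mm above the bench; neck 58 mm across with an outside three-start right-hand thread 69 mm across. z up. The frame's yaw tells nothing of where the thread starts are. Fully home, lid_knob is 28 mm above this point.
- rest_level (a point): On the jar's axis: where lid_knob is (40.5 mm over the rim) while the lugs rest on top of the threads. On the stop tabs it is up to 4 mm higher; the step down from a tab is not the drop. Turning backward (counter-clockwise from above) by at most about 115 degrees brings the drop of 8.5 mm; turning forward from here runs against a tab.
- dropped_level (a point): On the jar's axis: where lid_knob is (32 mm over the rim) when the lugs have dropped past the thread starts; a few lid placings drop here at once. There is about 13 degrees of room, then a stop blocks further backward turning.
- home_level (a point): On the jar's axis: where lid_knob is (28 mm over the rim) when fully home. From the drop, forward turning (clockwise) lowers the lid 4.6 mm per radian, with 2 mm of play; after 50 to 75 degrees, plus up to 13 of the room, the cap bears on the rim and turning gets stiff. Push down lightly: lifted over 2 mm at the start of the turn, the lugs foul the threads.
There are look-alikes about, which are no part of the job. Leave any blue or pink look-alike of the part that bears jar_rim alone. What is shaped like the lid but turquoise is not meant.

How it is judged (in metres and radians):
On the way:
1. the lid is brought upright over the jar's mouth, from above (horizontal distance between lid_knob and jar_rim below 0.008 m and z of lid_knob in the frame of jar_rim between 0.034 and 0.12 m and angle between lid_knob's own z axis and vertical below 0.2 rad), for 0.1 s.
At the end, for the whole second after the job is handed in: The lid sits on the jar fully home: lid_knob within 1.2 mm above its lowest possible height of 28 mm over the rim, within 4 mm of the mouth's axis, level within 3 degrees, at rest and released (z of lid_knob in the frame of jar_rim between 0.025 and 0.0292 m and horizontal distance between lid_knob and jar_rim below 0.004 m and angle between lid_knob's own z axis and vertical below 0.05 rad and linear speed of lid below 0.02 m/s); the robot touches nothing.
It fails at once if another loose thing on the bench was shoved more than 4 cm (distance of any of small_lid, closed_jar, solder_reel, hammer, brush, pliers, oak_block from where it was at the start of the episode above 0.04 m).
It also fails if it takes over 67 s, if anything falls off the work surface, if the arm or the gripper's body presses on something with over 40 N, if the wrist force passes 120 N, or if a joint passes its speed limit or range.

ROBOT

A 6-joint arm with a two-finger parallel gripper is mounted at the origin on the work surface. World frame = base frame: x ahead of the robot, y to its left, z up, the work surface at z = 0. Lengths are in mm, angles in rad, forces in N, time in s.
With the tool pointing down it reaches from about 350 to 975 mm from the base axis. Payload 7.1 kg.
Tool frame: the origin (TCP) lies at the very end of the fingers, on their centre line; the grasp point (between the pads) lies 19 mm behind it (ctrl.pinch_z is the z of the grasp point in the tool frame, in mm); z points along the fingers, y is the direction in which the jaws open and shut (so a half turn about z gives the same grasp; the last joint's range is limited). The gripper opens to 88 mm and grips with 3 to 60 N. Pads are 20 mm wide; open, the fingers measure 115 mm over their backs; the gripper's body (75 mm by 178 mm) begins 61 mm behind the grasp point.
Start: joints at [1.116, 0.423, 1.63, -0, 1.089, -0.019], TCP at [263.802, 566.58, 222.675] pointing down, gripper open.
Joint ranges: [-3, 3], [-0.9, 2.11], [0.09, 2.58], [-1.31, 4.45], [0.11, 2.69], [-2.54, 2.54]. Speed limits (rad/s): [2.39, 2.39, 3.01, 3.14, 3.14, 3.14].

INTERFACE

Orientations are given as a rotation vector (axis times angle).
In Python, from workcell import get_obs, optics, ctrl gives the robot as it stands.
- The arm moves only by the shell command python3 -m jog 'ROWS'. ROWS is a JSON object of lists of equal length, an entry for each row: "delta_rot": the turn, a rotation vector about the tool's x, y, z in rad, a list of three; "translation": the shift along the tool's x, y, z in mm, a list of three; "hand": the opening, from -1 (shut) to 1 (fully open). In form: {"delta_rot": [[rx, ry, rz], ...], "translation": [[x, y, z], ...], "hand": [hand, ...]}. A call has 1 to 5 rows; each row is the pose to reach, as a shift and turn from the pose commanded when the call began, along the tool's axes at that moment; what a row does not reach only later rows make up. A row lasts 1/10 s, in which the tool goes at most 50 mm and 8.59 degrees, less where a joint would pass 70% of its speed; a pose out of reach is approached as far as the arm can. A call with a gripper value outside its range is refused whole. The fingers move at their own pace and stop on an object; the grip force is fixed at half the most. Time passes only in rows, so rows that repeat a pose let the fingers close. It gives the time, the measured TCP pose, the force and the opening at its end, in the units of the state.
- get_obs(): the state, without advancing time (a new reading comes with each control period).
- optics.get_image(name): name is "scene" or "top" or "wrist"; returns the picture (480x640x3 uint8, red, green, blue); there is no depth.
- optics.calibration(name): a dict with "intrinsics" (3x3 intrinsics, pixels), "k1" (the pictures are not rectified: a ray, as slopes to the right and down, at radius r is drawn at 1 + k1 r^2 times it, then the intrinsics apply), "cam_to_world" (4x4, takes a point from camera to world coordinates). Camera axes: x right, y up, looking along -z (the intrinsics and any distortion apply to the point x, -y, -z); pixel columns grow to the right and rows downward; lengths in mm; the calibration is good to about 2 mm. A picture is of the moment at which its call begins: read the wrist's pose just before it. calibration takes no time and is no camera call; for the wrist camera it gives the pose at the moment of the call.
- ctrl.close_job(): hands the job in, once; it reports no verdict.
The state is a dict: "t": time; "qpos": joint angles; "qvel": joint speeds; "joint_torque": joint torques, N m; "ee_pos": TCP position; "orientation": TCP orientation; "ft_force": force on the tool from outside, world axes, zero at the start; "moment": the same for the moment, N m; "width": finger opening in mm.
Only numpy, scipy, OpenCV 4.12 (cv2) and the standard library are available. Lean on these libraries where they do the work, as an engineer would, in place of code of your own. Each camera call takes 0.05 s, during which the arm holds its last target. There are 200 camera calls.

## Working session

There is one attempt and no reset: what is moved stays moved. The work goes in short steps, Python scripts to look and compute and a shell command to move; the robot and the scene stay as the last step left them, time stands still between calls to the robot, and variables do not carry over. Pictures are saved under pics/ and viewed, about 8 in all and at most 12, crops included, and the job is handed in when it is done.

```bash
mkdir -p pics
cat > h.py <<'E'
import numpy as np, cv2
from workcell import get_obs, optics, ctrl
from scipy.spatial.transform import Rotation as R
def ray(name,u,v,cal=None):
    c=cal or optics.calibration(name);K=np.array(c["intrinsics"],float);T=np.array(c["cam_to_world"],float)
    D=np.array([c["k1"],0,0,0,0],float)
    x,y=cv2.undistortPoints(np.array([[[u,v]]],float),K,D)[0,0]
    d=T[:3,:3]@np.array([x,-y,-1]);return T[:3,3],d/np.linalg.norm(d)
def onz(name,u,v,z,cal=None):
    o,d=ray(name,u,v,cal);return o+d*(z-o[2])/d[2]
def proj(name,p,cal=None):
    c=cal or optics.calibration(name);K=np.array(c["intrinsics"],float);T=np.array(c["cam_to_world"],float)
    q=T[:3,:3].T@(np.array(p,float)-T[:3,3]);x,y=q[0]/-q[2],-q[1]/-q[2];s=1+c["k1"]*(x*x+y*y)
    return (K@np.array([x*s,y*s,1]))[:2]
def save(name,f):
    im=optics.get_image(name);cv2.imwrite(f"pics/{f}.png",im[:,:,::-1]);return im
E
python3 - <<'E'
from h import *
a=save("top","top");b=save("scene","scene")
cv2.imwrite("pics/both.png",cv2.resize(np.vstack([a,b])[:,:,::-1],(400*1,600)))
print(get_obs())
for n in("top","scene","wrist"):print(optics.calibration(n))
E
```

```text
{'t': 0.1, 'qpos': array([ 1.11601582e+00,  4.23800926e-01,  1.63062720e+00, -3.25073714e-05,
        1.08859670e+00, -1.89831950e-02]), 'qvel': array([-0.00050916, -0.00234444, -0.002097  ,  0.00046666, -0.00045086,
        0.00123973]), 'joint_torque': array([ 5.48487242e-04, -5.45619285e+01, -2.74325967e+01,  6.46663830e-02,
        1.88059837e-02, -4.24766790e-05]), 'ee_pos': array([263.58133409, 566.13037866, 221.95128444]), 'orientation': array([-6.79054700e-01, -3.06700970e+00,  2.19722795e-03]), 'ft_force': array([ 0.24487629, -0.35281081, -0.03043678]), 'moment': array([0.03717613, 0.02009803, 0.02290783]), 'width': 87.80353757719136}
{'intrinsics': array([[576.77335181,   0.        , 310.99720981],
       [  0.        , 576.77335181, 243.64607735],
       [  0.        ,   0.        ,   1.        ]]), 'k1': -0.1320819312900444, 'cam_to_world': array([[ 2.93519708e-02,  9.90774298e-01, -1.32305528e-01,
         2.80453057e+02],
       [-9.99541575e-01,  3.00758758e-02,  3.47596689e-03,
        -5.75825932e+00],
       [ 7.42310328e-03,  1.32142849e-01,  9.91202888e-01,
      
[... 519 characters left out ...]
68095200e-01,  6.39902603e-01,
         7.67635522e+02],
       [ 0.00000000e+00,  0.00000000e+00,  0.00000000e+00,
         1.00000000e+00]])}
{'intrinsics': array([[410.10064659,   0.        , 323.12970524],
       [  0.        , 410.10064659, 247.47143362],
       [  0.        ,   0.        ,   1.        ]]), 'k1': -0.004654375794791947, 'cam_to_world': array([[ 4.21868929e-01, -8.79254123e-01, -2.21221141e-01,
         2.02654670e+02],
       [ 9.06653902e-01,  4.08497020e-01,  1.05398704e-01,
         5.95207481e+02],
       [-2.30406858e-03, -2.45035449e-01,  9.69511382e-01,
         3.83538956e+02],
       [ 0.00000000e+00,  0.00000000e+00,  0.00000000e+00,
         1.00000000e+00]])}
```

View pics/top.png

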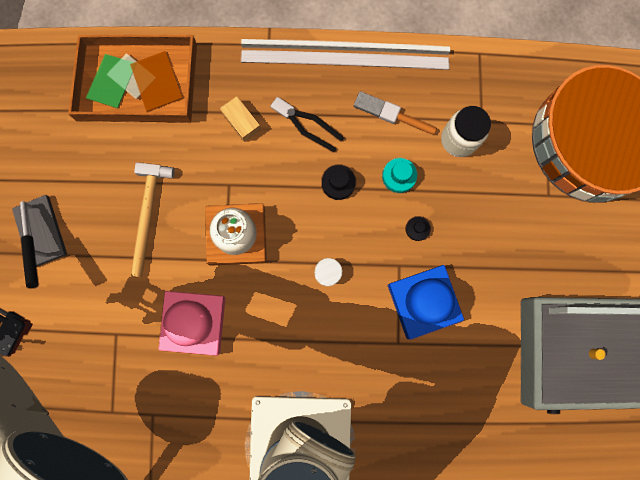

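View pics/scene.png

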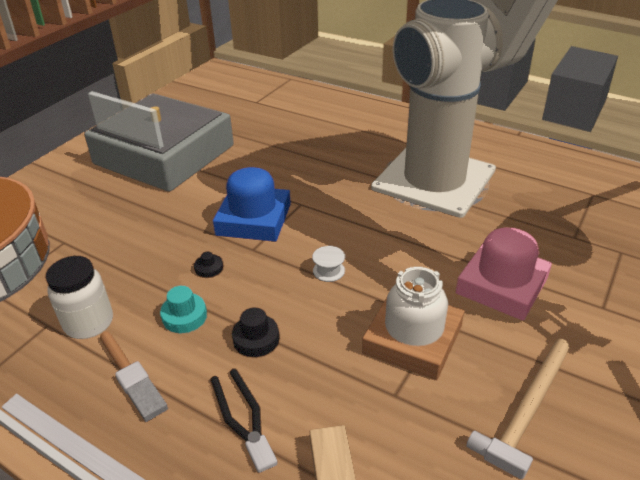

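Top view. Lid candidates: large black (339,181), turquoise (400,175), and small black (418,229). The large black one fits, since it is wide with a knob and black. Jar candidates: white, open, in a wood block (233,231); blue (430,300); pink (190,323). The white one fits. I'll measure these and confirm in one crop.

Run:
```python
from h import *
a=cv2.imread("pics/top.png");s=cv2.imread("pics/scene.png")
g=a.max(2)
m=(g<60).astype(np.uint8);m[:, :300]=0;m[:,375:]=0;m[:155]=0;m[210:]=0
M=cv2.moments(m,True);print("lid mask centroid",M['m10']/M['m00'],M['m01']/M['m00'],M['m00'])
for u,v,z,n in((339,181,22,"lid"),(418,229,10,"small"),(233,231,135,"jar")):print(n,onz("top",u,v,z))
# triangulate knob top & jar mouth
def tri(p,q):
    o1,d1=ray("top",*p);o2,d2=ray("scene",*q)
    A=np.stack([d1,-d2],1);t=np.linalg.lstsq(A,o2-o1,rcond=None)[0];x,y=o1+t[0]*d1,o2+t[1]*d2
    return (x+y)/2,np.linalg.norm(x-y)
print(tri((341,172),(254,316)),tri((233,229),(419,281)))
c1=cv2.resize(a[130:270,190:450],None,fx=3,fy=3,interpolation=2);c2=cv2.resize(s[240:370,170:470],(780,338)) 
c1=cv2.resize(c1,(480,258));c1=cv2.resize(a[135:265,190:450],(520,260),interpolation=2);c2=cv2.resize(s[245:370,210:470],(520,250),interpolation=2)
cv2.imwrite("pics/crop.png",np.vstack([c1,c2]))
```

```text
lid mask centroid 338.3375661375661 181.9862433862434 945.0
lid [595.31238473 -69.39913617  22.        ]
small [ 492.82602835 -251.9443719    10.        ]
jar [456.42912342 149.8035738  135.        ]
(array([602.07727837, -66.96245775,  66.22595436]), np.float64(9.773233958558896)) (array([460.81540489, 152.80289314, 128.24075999]), np.float64(4.090938769272678))
```

View pics/crop.png

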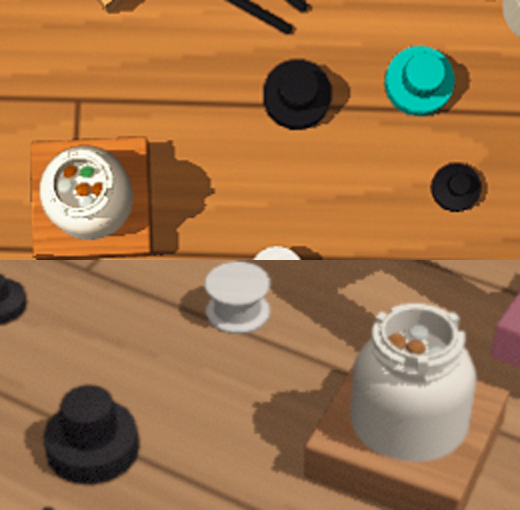

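The crop confirms it: the large black lid is at top px (339,181), and the white open jar with nuggets has its mouth at about (230.5,225.5) top and (419,276) scene. I'll go over the jar first, looking down with the wrist camera.

```bash
python3 -m jog '{"delta_rot":[[0,0,0.14],[0,0,0.28],[0,0,0.4],[0,0,0.4],[0,0,0.4]],"translation":[[-35,-30,-20],[-70,-60,-40],[-105,-90,-50],[-140,-120,-50],[-175,-147,-50]],"hand":[1,1,1,1,1]}'
```

```text
t: 0.6
ee_pos: [360.6, 357.6, 272.9]
orientation: [1.275, 2.871, 0.0]
ft_force: [0.6, 0.2, -0.2]
width: 87.9
```

```bash
python3 -m jog '{"delta_rot":[[0,0,0.14],[0,0,0.28],[0,0,0.4],[0,0,0.4],[0,0,0.4]],"translation":[[-45,-14,0],[-90,-28,0],[-135,-42,0],[-180,-56,0],[-218,-66,0]],"hand":[1,1,1,1,1]}'; python3 -m jog '{"delta_rot":[[0,0,0],[0,0,0]],"translation":[[0,0,0],[0,0,0]],"hand":[1,1]}'
python3 - <<'E'
from h import *
o=get_obs();c=optics.calibration("wrist");im=save("wrist","w1")
import pickle;pickle.dump(c,open("w1.pkl","wb"))
print(o["ee_pos"],o["qpos"],o["orientation"],proj("wrist",[458,152,135],c),np.linalg.norm(o["qvel"]))
E
```

```text
t: 1.1
ee_pos: [457.9, 151.2, 272.6]
orientation: [-1.821, -2.56, 0.001]
ft_force: [1.1, -0.1, 0.2]
width: 87.8
t: 1.3
ee_pos: [457.6, 152.8, 272.4]
orientation: [-1.823, -2.558, 0.001]
ft_force: [0.5, 0.6, -0.8]
width: 87.8
[457.55237271 152.82214988 272.4149377 ] [ 2.97470806e-01  1.49935205e-01  1.88689552e+00  3.62614788e-04
  1.10549622e+00 -3.52674010e-02] [-1.82269210e+00 -2.55792393e+00  6.05322806e-04] [324.206332   237.99264128] 0.04182731816947509
```

View pics/w1.png

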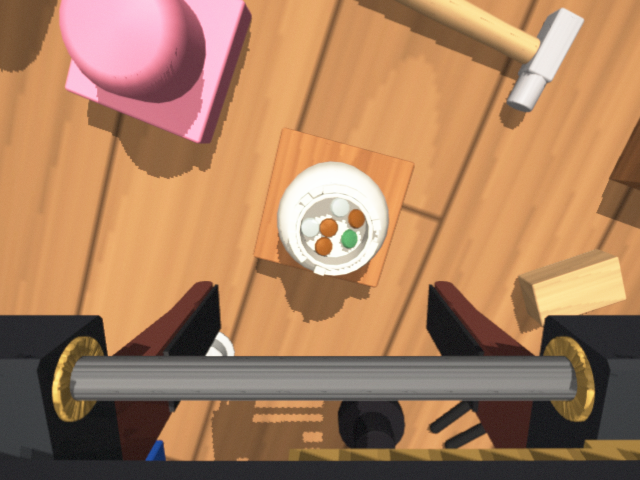

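Run:
```python
from h import *
import pickle;c=pickle.load(open("w1.pkl","rb"));im=cv2.imread("pics/w1.png")
# expected rim ellipse for candidate centres; drawn overlay for check
cr=im[150:290,265:405];k=4
big=cv2.resize(cr,None,fx=k,fy=k,interpolation=2)
for px in((334.5,233.5),):
    p=onz("wrist",*px,135,c);print(p)
    for r in(29,34.5):
        pts=[proj("wrist",p+[r*np.cos(t),r*np.sin(t),0],c) for t in np.linspace(0,6.283,60)]
        cv2.polylines(big,[((np.array(pts)-[265,150])*k).astype(int)],True,(0,0,255),1)
print(onz("top",230.5,225.5,135))
cv2.imwrite("pics/w1c.png",big)
```

```text
[464.12856871 157.75604569 135.        ]
[467.62381057 155.47084489 135.        ]
```

View pics/w1c.png

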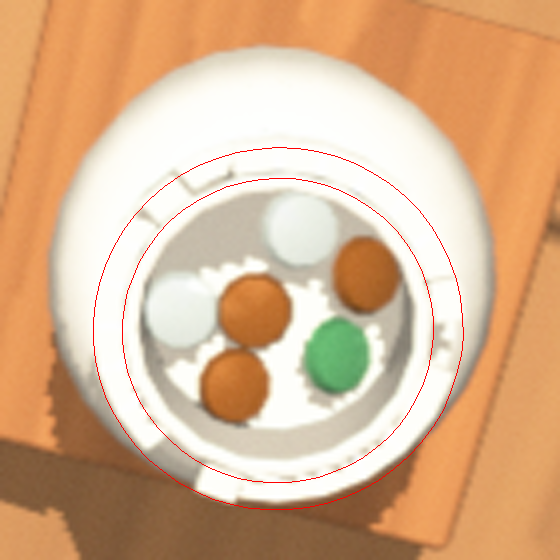

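The crop shows the rim and its hole centred at about (334,232.3) in the wrist picture, which puts the jar mouth at about (463.5,158.3). I'll move on to the lid.

```bash
python3 -m jog '{"delta_rot":[[0,0,0],[0,0,0],[0,0,0],[0,0,0],[0,0,0]],"translation":[[-45,10,0],[-90,20,0],[-135,30,20],[-180,42,40],[-225,53,50]],"hand":[1,1,1,1,1]}'; python3 -m jog '{"delta_rot":[[0,0,0],[0,0,0],[0,0,0]],"translation":[[-29,6,20],[-29,6,20],[-29,6,20]],"hand":[1,1,1]}'
python3 - <<'E'
from h import *
import pickle
o=get_obs();c=optics.calibration("wrist");im=save("wrist","w2");pickle.dump(c,open("w2.pkl","wb"))
print(o["ee_pos"],o["qpos"],o["orientation"])
print(proj("wrist",[597,-68,56],c))
cv2.imwrite("pics/w2b.png",np.clip(im[:,:,::-1].astype(float)*2.5,0,255).astype(np.uint8))
E
```

```text
t: 1.85
ee_pos: [581.6, -41.0, 221.0]
orientation: [-1.815, -2.561, 0.001]
ft_force: [0.5, 0.1, 0.3]
width: 88.0
t: 2.15
ee_pos: [596.3, -65.7, 201.8]
orientation: [-1.818, -2.559, 0.001]
ft_force: [-0.4, 1.2, 0.2]
width: 87.9
[596.32461795 -65.69124087 201.80519299] [-1.29770151e-01  4.11910076e-01  1.70201681e+00  4.86856536e-04
  1.02992180e+00 -4.65634389e-01] [-1.81794519e+00 -2.55947902e+00  1.08105886e-03]
[324.08652562 237.644123  ]
```

View pics/w2b.png

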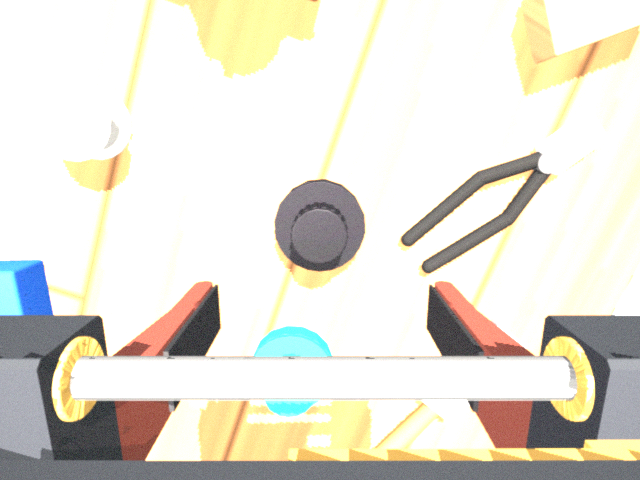

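Run:
```python
from h import *
import pickle;c=pickle.load(open("w2.pkl","rb"));im=cv2.imread("pics/w2.png")
m=(im.max(2)<45).astype(np.uint8);m[:170]=0;m[285:]=0;m[:,:265]=0;m[:,375:]=0
m=cv2.morphologyEx(m,cv2.MORPH_OPEN,np.ones((5,5)))
ct=max(cv2.findContours(m,0,2)[0],key=cv2.contourArea);(u,v),r=cv2.minEnclosingCircle(ct);e=cv2.fitEllipse(ct);print(u,v,r,e)
# cap flat rim at z=22, knob top z=56
P=onz("wrist",*e[0],18,c);Q=onz("wrist",320,236,56,c);print(P,Q,onz("top",341,172,56))
o=get_obs();Rm=R.from_rotvec(o["orientation"]).as_matrix()
for p in(P,Q):print(Rm.T@(np.r_[p[:2],27]-o["ee_pos"]))
print(R.from_rotvec(o["orientation"]).as_matrix().round(3))
```

```text
314.5 257.5 24.909936904907227 ((314.2074279785156, 259.12017822265625), (19.137344360351562, 46.53734588623047), 98.65699005126953)
[598.03048378 -97.17702453  18.        ] [593.61138326 -67.81459736  56.        ] [607.46971046 -71.68255926  56.        ]
[-30.74223293  -8.90115219 175.53338907]
[ -1.5669928   -3.37977635 175.55212866]
[[-0.33   0.944 -0.001]
 [ 0.944  0.33   0.   ]
 [ 0.001 -0.001 -1.   ]]
```

The lid's knob top is at about (320,236) in the wrist view. The mask was poor, so I used the eye reading, which agrees with the earlier position. The shift needed is (-2,-3), and the way down is clear.

```bash
python3 -m jog '{"delta_rot":[[0,0,0],[0,0,0],[0,0,0],[0,0,0],[0,0,0]],"translation":[[-2,-3,30],[-2,-3,65],[-2,-3,100],[-2,-3,130],[-2,-3,140]],"hand":[1,1,1,1,1]}'
python3 - <<'E'
from h import *
import pickle
o=get_obs();c=optics.calibration("wrist");im=save("wrist","w3");pickle.dump(c,open("w3.pkl","wb"))
print(o["ee_pos"],proj("wrist",np.r_[o["ee_pos"][:2],56],c))
cv2.imwrite("pics/w3b.png",np.clip(im[:,:,::-1].astype(float)*2.5,0,255).astype(np.uint8))
E
```

```text
t: 2.7
ee_pos: [592.8, -67.7, 60.9]
orientation: [-1.815, -2.56, 0.002]
ft_force: [0.2, 0.1, -0.0]
width: 87.4
[592.81057611 -67.74069916  60.94631867] [324.21908266 304.04193778]
```

View pics/w3b.png

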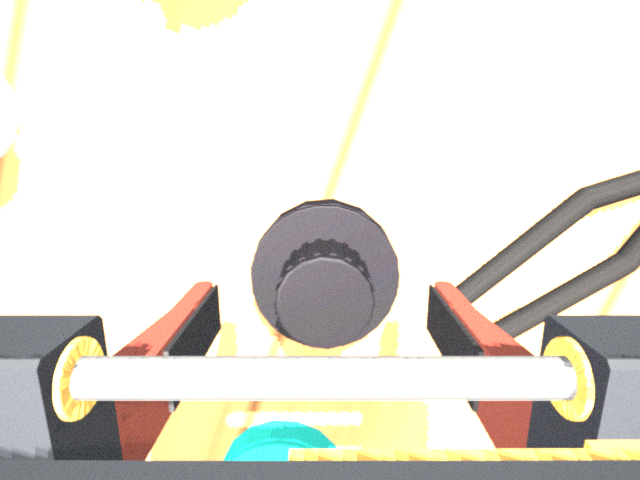

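The knob top is at (325.5,302.5) against an expected (324,304), so it is centred. Next I'll descend and grip.

```bash
python3 -m jog '{"delta_rot":[[0,0,0],[0,0,0],[0,0,0],[0,0,0],[0,0,0]],"translation":[[0,0,20],[0,0,35],[0,0,35],[0,0,35],[0,0,35]],"hand":[1,1,1,0,-1]}'; python3 -m jog '{"delta_rot":[[0,0,0],[0,0,0],[0,0,0],[0,0,0],[0,0,0]],"translation":[[0,0,0],[0,0,0],[0,0,0],[0,0,0],[0,0,0]],"hand":[-1,-1,-1,-1,-1]}'
```

```text
t: 3.25
ee_pos: [595.4, -69.9, 28.8]
orientation: [1.819, 2.56, 0.001]
ft_force: [-0.6, 0.1, 0.4]
width: 75.1
t: 3.75
ee_pos: [594.7, -70.0, 27.8]
orientation: [1.82, 2.561, -0.0]
ft_force: [-0.4, -0.0, 2.6]
width: 43.5
```

```bash
python3 -m jog '{"delta_rot":[[0,0,0],[0,0,0],[0,0,0],[0,0,0],[0,0,0]],"translation":[[0,0,-20],[0,0,-60],[0,0,-105],[0,0,-150],[20,-4,-180]],"hand":[-1,-1,-1,-1,-1]}'; python3 -m jog '{"delta_rot":[[0,0,0],[0,0,0],[0,0,0],[0,0,0],[0,0,0]],"translation":[[40,-7,0],[80,-15,0],[120,-22,0],[160,-30,0],[200,-37,0]],"hand":[-1,-1,-1,-1,-1]}';python3 -m jog '{"delta_rot":[[0,0,0],[0,0,0],[0,0,0],[0,0,0]],"translation":[[30,-6,0],[38,-7,0],[38,-7,0],[38,-7,0]],"hand":[-1,-1,-1,-1]}';  python3 - <<'E'
from h import *
import pickle
o=get_obs();print(o)
im=save("wrist","w4");s=save("scene","s4")
a=cv2.resize(im[200:360,200:450],(500,320))[:,:,::-1];b=cv2.resize(s[160:370,300:520],(335,320))[:,:,::-1]
cv2.imwrite("pics/c4.png",np.clip(np.hstack([a*1.0,b]) *1.3,0,255).astype(np.uint8)[:,:800])
E
```

```text
t: 4.25
ee_pos: [586.1, -53.5, 210.9]
orientation: [1.82, 2.556, 0.003]
ft_force: [1.3, 0.7, -1.4]
width: 43.5
t: 4.75
ee_pos: [482.3, 125.5, 207.6]
orientation: [-1.82, -2.56, 0.0]
ft_force: [1.1, 0.0, -1.0]
width: 43.4
t: 5.15
ee_pos: [465.1, 157.4, 207.7]
orientation: [1.82, 2.56, -0.0]
ft_force: [0.1, 0.5, -0.9]
width: 43.8
{'t': 5.15, 'qpos': array([ 3.02366558e-01,  2.46774286e-01,  1.93346913e+00, -4.79192644e-04,
        9.61089635e-01, -3.24130325e-02]), 'qvel': array([-0.01768421,  0.002106  , -0.00215801,  0.00120316,  0.00069126,
        0.00291192]), 'joint_torque': array([ 8.51628799e-01, -4.14660609e+01, -2.47898716e+01,  1.02973378e-01,
        3.84015322e-02,  1.60125311e-02]), 'ee_pos': array([465.09564716, 157.41590756, 207.68627015]), 'orientation': array([ 1.81965638e+00,  2.56037166e+00, -4.91559289e-05]), 'ft_force': array([ 0.08071576,  0.50719256, -0.9300935 ]), 'moment': array([-0.05197304,  0.02611648,  0.01268658]), 'width': 43.77454963136928}
```

View pics/c4.png

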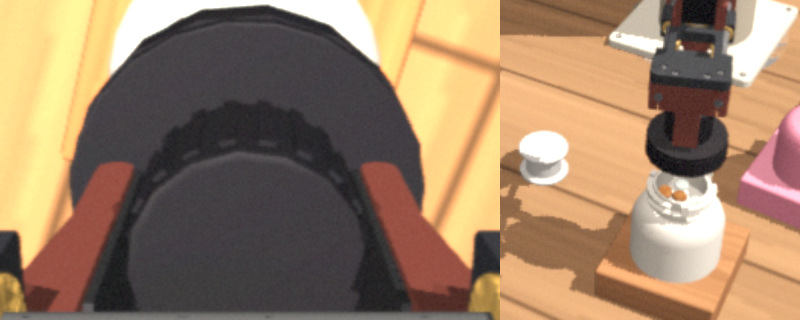

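The lid is held level just above the mouth. I'll shift slightly and descend, then feel for contact.

```bash
python3 -m jog '{"delta_rot":[[0,0,0],[0,0,0],[0,0,0],[0,0,0],[0,0,0]],"translation":[[1,-1,10],[1,-1,22],[1,-1,34],[1,-1,38],[1,-1,38]],"hand":[-1,-1,-1,-1,-1]}'; for i in 1 2 3; do python3 -m jog '{"delta_rot":[[0,0,0],[0,0,0],[0,0,0]],"translation":[[0,0,2],[0,0,3],[0,0,3]],"hand":[-1,-1,-1]}' | egrep 'ee|force'; done
```

```text
t: 5.75
ee_pos: [462.6, 158.3, 168.4]
orientation: [-1.819, -2.559, 0.003]
ft_force: [0.1, -0.2, -0.7]
width: 43.6
ee_pos: [463.4, 158.7, 166.9]
ft_force: [0.1, 0.6, -0.9]
ee_pos: [463.2, 158.6, 163.7]
ft_force: [-0.2, 0.2, -1.6]
ee_pos: [463.1, 158.5, 160.5]
ft_force: [-0.0, -2.1, -3.0]
```

```bash
for i in 1 2; do python3 -m jog '{"delta_rot":[[0,0,0],[0,0,0],[0,0,0]],"translation":[[0,0,1],[0,0,2],[0,0,2]],"hand":[-1,-1,-1]}' | egrep 'ee|force|orie'; done;python3 -c "
from h import *;print(get_obs()['moment'])"
```

```text
ee_pos: [463.5, 158.5, 159.0]
orientation: [1.819, 2.56, 0.0]
ft_force: [-0.4, -2.3, 3.4]
ee_pos: [463.6, 158.6, 158.5]
orientation: [1.82, 2.56, 0.001]
ft_force: [-6.0, -3.6, 21.6]
[-0.82526544  1.24731918  0.03428499]
```

```bash
python3 -m jog '{"delta_rot":[[0,0,0],[0,0,0]],"translation":[[0,-0.6,-1.2],[0,-0.6,-1.2]],"hand":[-1,-1]}' | egrep 'ee|force'; for i in 1 2; do python3 -m jog '{"delta_rot":[[0,0,-0.08],[0,0,-0.16],[0,0,-0.24],[0,0,-0.24]],"translation":[[0,0,0],[0,0,0],[0,0,0],[0,0,0]],"hand":[-1,-1,-1,-1]}' | egrep 'ee|force|width'; python3 -c "
from h import *;o=get_obs();print(o['moment'],o['qpos'][5])"; done
```

```text
ee_pos: [463.5, 158.5, 158.8]
ft_force: [-0.5, -3.0, 8.8]
ee_pos: [463.9, 158.6, 158.9]
ft_force: [0.9, -3.3, 9.1]
width: 43.8
[-0.59537629 -0.04564025  0.23086025] -0.2719832306940238
ee_pos: [463.5, 158.4, 157.9]
ft_force: [3.5, -2.2, -0.3]
width: 43.5
[-0.50879887 -0.70987018  0.01400862] -0.5101600196422122
```

```bash
for i in 1 2 ; do python3 -m jog '{"delta_rot":[[0,0,0],[0,0,0],[0,0,0]],"translation":[[0,0,1],[0,0,1.5],[0,0,1.5]],"hand":[-1,-1,-1]}' | egrep 'ee|force'; python3 -c "
from h import *;o=get_obs();print(o['moment'],o['qpos'][5])"; done
```

```text
ee_pos: [463.5, 158.5, 156.6]
ft_force: [4.6, -3.5, 1.1]
[-0.70131965 -1.01185611  0.03228762] -0.5085414676665607
ee_pos: [463.4, 158.5, 155.1]
ft_force: [4.6, -3.0, 1.3]
[-0.78440077 -0.98808092  0.03851399] -0.5087977890374747
```

```bash
for i in 1 2 ; do python3 -m jog '{"delta_rot":[[0,0,0],[0,0,0],[0,0,0]],"translation":[[0,0,1],[0,0,1.5],[0,0,1.5]],"hand":[-1,-1,-1]}' | egrep 'ee|force'; python3 -c "
from h import *;o=get_obs();print(o['moment'],o['qpos'][5])"; done
```

```text
ee_pos: [463.4, 158.4, 153.6]
ft_force: [4.6, -3.0, 0.2]
[-0.76387773 -1.04302709 -0.01986438] -0.5087890995683398
ee_pos: [463.5, 158.4, 152.1]
ft_force: [4.6, -3.4, 0.7]
[-0.74897443 -1.00292429 -0.01614592] -0.5088321575356092
```

```bash
for i in 1 2 ; do python3 -m jog '{"delta_rot":[[0,0,0],[0,0,0],[0,0,0]],"translation":[[-0.3,0,1],[-0.3,0,1.5],[-0.3,0,1.5]],"hand":[-1,-1,-1]}' | egrep 'ee|force'; python3 -c "
from h import *;o=get_obs();print(o['moment'],o['qpos'][5])"; done
```

```text
ee_pos: [463.6, 158.3, 150.7]
ft_force: [4.8, -4.3, 2.3]
[-0.73837572 -0.86008791 -0.02064195] -0.5095253893493427
ee_pos: [463.8, 158.2, 150.2]
ft_force: [0.6, -4.0, 13.7]
[-0.72766087 -0.04928278  0.02686645] -0.5100899692867704
```

The lid dropped 8.5 mm, from 158.8 to 150.2. Now I'll turn forward.

```bash
for i in 1 2 ; do python3 -m jog '{"delta_rot":[[0,0,0.06],[0,0,0.12],[0,0,0.18],[0,0,0.24],[0,0,0.24]],"translation":[[0,0,0],[0,0,0.3],[0,0,0.5],[0,0,0.7],[0,0,0.7]],"hand":[-1,-1,-1,-1,-1]}' | egrep 'ee|force|wid'; python3 -c "
from h import *;o=get_obs();print(o['moment'],o['qpos'][5])"; done
```

```text
ee_pos: [464.4, 158.7, 149.8]
ft_force: [1.1, -2.0, 16.3]
width: 43.6
[-0.57931161 -0.26814405 -0.45942937] -0.2679273278746263
ee_pos: [464.3, 158.6, 148.8]
ft_force: [1.9, -2.7, 12.5]
width: 43.6
[-0.61773806 -0.39420634 -0.36968623] -0.028004918237273267
```

```bash
for i in 1 2 3; do python3 -m jog '{"delta_rot":[[0,0,0.06],[0,0,0.12],[0,0,0.18],[0,0,0.24],[0,0,0.24]],"translation":[[0,0,0.3],[0,0,0.6],[0,0,0.8],[0,0,1],[0,0,1]],"hand":[-1,-1,-1,-1,-1]}' | egrep 'ee|force|wid'; python3 -c "
from h import *;o=get_obs();print(o['moment'],o['qpos'][5])"; done
```

```text
ee_pos: [464.3, 158.5, 147.8]
ft_force: [2.1, -2.5, 13.0]
width: 44.1
[-0.58014491 -0.32471201 -0.31349225] 0.21187312370257072
ee_pos: [464.5, 158.4, 147.6]
ft_force: [-0.5, -5.2, 21.1]
width: 43.4
[-0.82816597  0.18245105  0.09891708] 0.4512376996446869
ee_pos: [464.9, 158.5, 147.4]
ft_force: [-2.4, -5.3, 30.5]
width: 43.5
[-0.93546183  0.45006256 -0.06968745] 0.6913624845499651
```

```bash
python3 -m jog '{"delta_rot":[[0,0,0],[0,0,0]],"translation":[[0,0,-1.8],[0,0,-1.8]],"hand":[-1,-1]}'|egrep 'ee|force'; for i in 1 2 3; do python3 -m jog '{"delta_rot":[[0,0,0.1]],"translation":[[0,0,0]],"hand":[-1]}' | egrep 'ee|force'; python3 -c "
from h import *;o=get_obs();print(o['moment'],o['qpos'][5])"; done
python3 - <<'E'
from h import *
s=save("scene","s5");w=save("wrist","w5")
b=cv2.resize(s[170:330,340:500],(560,560),interpolation=2)
cv2.imwrite("pics/c5.png",np.clip(b[:,:,::-1]*1.4,0,255).astype(np.uint8))
E
```

```text
ee_pos: [463.8, 158.5, 147.6]
ft_force: [-1.2, -1.6, 14.8]
ee_pos: [463.9, 158.7, 147.6]
ft_force: [0.2, -0.6, 15.0]
[-0.28092003 -0.03349247  0.25923264] 0.7907692442688619
ee_pos: [463.9, 158.5, 147.5]
ft_force: [0.2, -1.3, 14.8]
[-0.34001749 -0.14091461  0.57095819] 0.893086046485427
ee_pos: [464.4, 159.1, 147.6]
ft_force: [2.8, 5.3, 9.5]
[ 0.89888574 -0.58768099  0.84183907] 0.9926961386093923
```

View pics/c5.png

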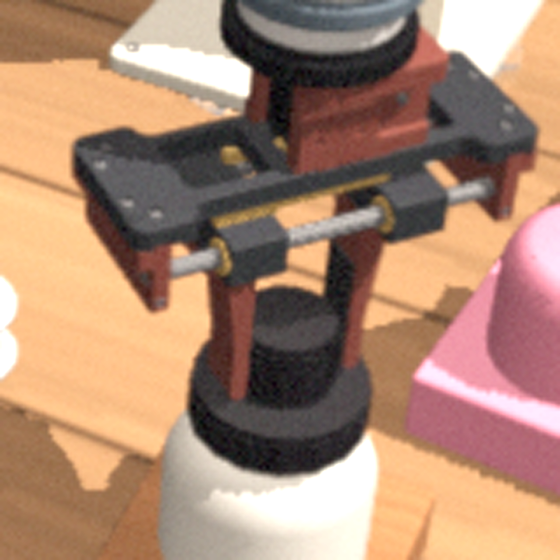

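The lid looks seated and level, the turning moment is building up (+0.84), and z holds at 147.5. I'll tighten a little more to check whether it bottoms.

```bash
for i in 1 2 3; do python3 -m jog '{"delta_rot":[[0,0,0.1],[0,0,0.1]],"translation":[[0,0,0.3],[0,0,0.3]],"hand":[-1,-1]}' | egrep 'ee|force'; python3 -c "
from h import *;o=get_obs();print(o['moment'],o['qpos'][5])"; done
python3 - <<'E'
from h import *
im=cv2.imread("pics/w5.png")
# knob-top triangulation not possible by colour alone; print expected rows for knob top edge at two heights
for z in(135+40,135+41.2,135+43):print(z,proj("scene",[463.8,158.4,z]),proj("scene",[463.8,158.4,z-34]))
E
```

```text
ee_pos: [464.5, 159.2, 147.4]
ft_force: [2.0, 0.5, 13.3]
[ 0.13615377 -0.21677866 -0.02335417] 1.0921650211762601
ee_pos: [464.2, 159.0, 147.1]
ft_force: [0.9, 0.1, 15.8]
[-0.04384113 -0.03777425  0.06189616] 1.1919766060921453
ee_pos: [464.1, 158.9, 146.9]
ft_force: [0.0, -0.5, 15.9]
[-0.02962965 -0.00171964  0.14041416] 1.2919337874124175
175 [422.76170928 260.20761865] [420.89270433 277.19025625]
176.2 [422.82902874 259.59308712] [420.95742534 276.60469067]
178 [422.93018385 258.6693097 ] [421.05467522 275.72448176]
```

```bash
for i in 1 2 3 4; do python3 -m jog '{"delta_rot":[[0,0,0.08],[0,0,0.14],[0,0,0.14]],"translation":[[0,0,0.3],[0,0,0.4],[0,0,0.4]],"hand":[-1,-1,-1]}' | egrep 'ee|force'; python3 -c "
from h import *;o=get_obs();print(o['moment'],o['qpos'][5])"; done
```

```text
ee_pos: [464.1, 158.9, 146.5]
ft_force: [-0.2, -1.0, 16.9]
[-0.08530593 -0.0031526   0.14722342] 1.4310341188815843
ee_pos: [464.0, 158.9, 146.0]
ft_force: [-0.2, 0.1, 15.9]
[-0.07669851  0.15831714  0.1117991 ] 1.5710515148191806
ee_pos: [463.9, 158.9, 145.6]
ft_force: [-1.2, 0.7, 16.5]
[-0.00490565  0.20604893  0.2397851 ] 1.710887625673074
ee_pos: [464.0, 159.0, 145.2]
ft_force: [-0.0, 0.6, 16.0]
[-0.03962717  0.13215956  0.28392587] 1.8508426543591787
```

Constant force with z creeping at the command rate suggests the fingers are sliding on the knob. I'll release, back off and look.

```bash
python3 -m jog '{"delta_rot":[[0,0,0],[0,0,0],[0,0,0],[0,0,0],[0,0,0]],"translation":[[0,0,-1],[0,0,-1],[0,0,-1],[0,0,-1],[0,0,-1]],"hand":[-0.5,0,0.5,1,1]}'|egrep 'ee|for|wid'; python3 -m jog '{"delta_rot":[[0,0,0],[0,0,0],[0,0,-0.14],[0,0,-0.28],[0,0,-0.42]],"translation":[[0,0,-20],[0,0,-55],[0,0,-90],[0,0,-120],[0,0,-120]],"hand":[1,1,1,1,1]}';python3 -m jog '{"delta_rot":[[0,0,-0.14],[0,0,-0.28],[0,0,-0.42],[0,0,-0.56],[0,0,-0.70]],"translation":[[0,0,0],[0,0,0],[0,0,0],[0,0,0],[0,0,0]],"hand":[1,1,1,1,1]}' ;python3 -m jog '{"delta_rot":[[0,0,-0.14],[0,0,-0.28],[0,0,-0.42],[0,0,-0.42]],"translation":[[0,0,0],[0,0,0],[0,0,0],[0,0,0]],"hand":[1,1,1,1]}'
python3 - <<'E'
from h import *
import pickle
o=get_obs();print(o["qpos"][5],o["ee_pos"],o["orientation"])
c=optics.calibration("wrist");pickle.dump(c,open("w6.pkl","wb"))
s=save("scene","s6");w=save("wrist","w6")
# expected outlines for home at (463.8,158.5): cap bottom z147-? lid base=135-16=119; cap flat 141, knob top 175
A=cv2.resize(s[225:325,370:470],(400,400),interpolation=2)[:,:,::-1]*2.0
B=cv2.resize(w[140:320,220:420],(400,360),interpolation=2)[:,:,::-1]*2.0
B=cv2.copyMakeBorder(B,0,40,0,0,0)
def dr(I,name,cal,z,r,off,k,col,p=(463.8,158.5)):
    pts=[proj(name,[p[0]+r*np.cos(t),p[1]+r*np.sin(t),z],cal) for t in np.linspace(0,6.283,80)]
    cv2.polylines(I,[((np.array(pts)-off)*k).astype(int)],True,col,1)
A=np.ascontiguousarray(np.clip(A,0,255).astype(np.uint8));B=np.ascontiguousarray(np.clip(B,0,255).astype(np.uint8))
for z,r in((175,22),(141,39),(119,39)):
    dr(A,"scene",optics.calibration("scene"),z,r,[370,225],4,(0,0,255));dr(B,"wrist",c,z,r,[220,140],2,(0,0,255))
cv2.imwrite("pics/c6.png",np.hstack([A,B]))
E
```

```text
ee_pos: [461.9, 157.7, 144.1]
ft_force: [0.1, -1.2, -0.0]
width: 64.0
t: 15.95
ee_pos: [464.8, 158.5, 268.4]
orientation: [-3.061, -0.703, -0.009]
ft_force: [-1.1, -0.0, -0.6]
width: 87.7
t: 16.45
ee_pos: [462.3, 157.7, 264.2]
orientation: [-2.635, -1.71, 0.003]
ft_force: [-0.9, -0.6, -0.2]
width: 87.6
t: 16.85
ee_pos: [462.4, 157.8, 264.2]
orientation: [-2.225, -2.216, 0.002]
ft_force: [0.4, -0.6, 0.2]
width: 87.7
0.30838192566457506 [462.41024791 157.75340686 264.21005369] [-2.22532278 -2.21625029  0.00243096]
```

View pics/c6.png

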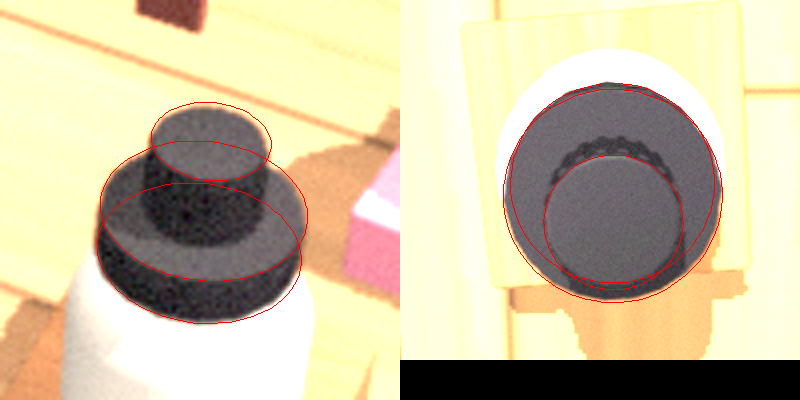

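The lid is level and within about 1 px of the predicted home outline. I'll regrip to check that it is tight.

```bash
python3 -m jog '{"delta_rot":[[0,0,0],[0,0,0],[0,0,0],[0,0,0],[0,0,0]],"translation":[[0.8,1.5,40],[0.8,1.5,80],[0.8,1.5,105],[0.8,1.5,116],[0.8,1.5,116]],"hand":[1,1,1,1,1]}' |egrep 'ee|for|wid'; python3 -m jog '{"delta_rot":[[0,0,0],[0,0,0],[0,0,0],[0,0,0],[0,0,0]],"translation":[[0,0,0],[0,0,0],[0,0,0],[0,0,0],[0,0,0]],"hand":[-1,-1,-1,-1,-1]}' |egrep 'ee|for|wid'; for i in 1 2 3 4 5 6; do python3 -m jog '{"delta_rot":[[0,0,0.06],[0,0,0.06]],"translation":[[0,0,0.2],[0,0,0.2]],"hand":[-1,-1]}' | egrep 'ee|force'; python3 -c "
from h import *;o=get_obs();print(o['moment'],o['qpos'][5])"; done
```

```text
ee_pos: [463.7, 158.5, 147.6]
ft_force: [-0.1, 0.1, -0.2]
width: 88.1
ee_pos: [464.9, 158.9, 149.3]
ft_force: [0.4, 0.4, 0.3]
width: 50.8
ee_pos: [464.2, 158.7, 148.9]
ft_force: [-2.9, -0.2, 4.7]
[-0.16211518  0.58509954  0.23292634] 0.3703826372049733
ee_pos: [464.2, 158.3, 148.8]
ft_force: [-3.7, -3.3, 7.1]
[-0.54744881  0.68814671  0.39275836] 0.4295796705711131
ee_pos: [464.2, 158.4, 148.8]
ft_force: [-4.0, -3.4, 10.5]
[-0.58510899  0.75027245  0.36038589] 0.4896057599775906
ee_pos: [464.2, 158.5, 148.7]
ft_force: [-4.5, -2.3, 10.9]
[-0.456396    0.84226602  0.239236  ] 0.5498163290610728
ee_pos: [464.3, 158.7, 148.6]
ft_force: [-5.1, -1.3, 12.3]
[-0.27092115  0.92244533  0.34041245] 0.6097856702739147
ee_pos: [464.3, 158.9, 148.5]
ft_force: [-5.2, -0.6, 11.6]
[-0.18217205  0.99909337  0.30933333] 0.6697182056741076
```

```bash
python3 -m jog '{"delta_rot":[[0,0,0],[0,0,0],[0,0,0],[0,0,0],[0,0,0]],"translation":[[0,0,-1],[0,0,-1],[0,0,-1],[0,0,-1],[0,0,-1]],"hand":[-0.5,0,0.5,1,1]}'|egrep 'wid'; python3 -m jog '{"delta_rot":[[0,0,0],[0,0,0],[0,0,0],[0,0,0],[0,0,0]],"translation":[[0,0,-15],[0,0,-30],[0,0,-33],[0,0,-33],[0,0,-33]],"hand":[1,1,1,-1,-1]}'|egrep 'ee|wid';python3 -m jog '{"delta_rot":[[0,0,0],[0,0,0],[0,0,0],[0,0,0],[0,0,0]],"translation":[[0,0,0],[0,0,0],[0,0,0],[0,0,0],[0,0,0]],"hand":[-1,-1,-1,-1,-1]}'|egrep 'ee|for|wid'
```

```text
width: 64.1
ee_pos: [464.4, 158.7, 181.1]
width: 75.3
ee_pos: [464.6, 158.8, 181.5]
ft_force: [-0.0, -0.0, 0.8]
width: 35.4
```

```bash
python3 -m jog '{"delta_rot":[[0,0,0],[0,0,0],[0,0,0],[0,0,0],[0,0,0]],"translation":[[0,0,2],[0,0,4],[0,0,4],[0,0,4],[0,0,4]],"hand":[-1,-1,-1,-1,-1]}'|egrep 'ee|for|wid'; for i in 1 2 3 4; do python3 -m jog '{"delta_rot":[[0,0,0],[0,0,0],[0,0,0]],"translation":[[0,0,1],[0,0,1],[0,0,1]],"hand":[-1,-1,-1]}' | egrep 'ee|force'; done
```

```text
ee_pos: [464.7, 158.8, 177.6]
ft_force: [-0.1, -0.3, 0.3]
width: 0.6
ee_pos: [464.6, 158.8, 176.6]
ft_force: [0.5, -0.7, -0.0]
ee_pos: [464.8, 158.8, 176.2]
ft_force: [-2.1, -0.8, 6.1]
ee_pos: [464.9, 158.9, 176.1]
ft_force: [-4.6, -1.6, 15.5]
ee_pos: [465.0, 158.9, 176.0]
ft_force: [-8.2, -2.9, 26.2]
```

The knob top measures 176.1 against a nominal 175 when home, which is close to the tolerance. I'll check my z bias by touching clear bench with the closed fingertips.

```bash
python3 -m jog '{"delta_rot":[[0,0,0],[0,0,0]],"translation":[[0,0,-20],[0,0,-35]],"hand":[-1,-1]}'|egrep 'ee';python3 - <<'E'
from h import *
o=get_obs();Rm=R.from_rotvec(o["orientation"]).as_matrix();print(Rm.round(3),o["ee_pos"],Rm.T@(np.array([560,10,20])-o["ee_pos"]))
a=cv2.imread("pics/top.png");print(proj("top",[560,10,0]),[a[int(proj("top",[560+i,10+j,0])[1]),int(proj("top",[560+i,10+j,0])[0])].tolist() for i in(-30,0,30) for j in(-30,0,30)])
E
```

```text
ee_pos: [464.6, 158.8, 209.4]
[[ 0.357  0.934  0.   ]
 [ 0.934 -0.357  0.   ]
 [ 0.     0.    -1.   ]] [464.63227852 158.80948714 209.35710783] [-104.99382382  142.16842997  189.36687813]
[303.50894869 197.23437526] [[59, 127, 200], [56, 125, 200], [59, 126, 200], [58, 130, 204], [62, 129, 206], [62, 133, 207], [61, 129, 206], [63, 130, 204], [57, 125, 199]]
```

Bare bench there (uniform wood colour).

```bash
python3 -m jog '{"delta_rot":[[0,0,0],[0,0,0],[0,0,0],[0,0,0],[0,0,0]],"translation":[[-27,36,0],[-54,72,0],[-81,108,0],[-105,142,0],[-105,142,40]],"hand":[-1,-1,-1,-1,-1]}'|egrep 'ee';python3 -m jog '{"delta_rot":[[0,0,0],[0,0,0],[0,0,0],[0,0,0],[0,0,0]],"translation":[[0,0,45],[0,0,90],[0,0,125],[0,0,145],[0,0,150]],"hand":[-1,-1,-1,-1,-1]}'|egrep 'ee';python3 -m jog '{"delta_rot":[[0,0,0],[0,0,0],[0,0,0],[0,0,0],[0,0,0]],"translation":[[0,0,4],[0,0,9],[0,0,13],[0,0,13],[0,0,13]],"hand":[-1,-1,-1,-1,-1]}'|egrep 'ee|for'; for i in 1 2 3 4 5; do python3 -m jog '{"delta_rot":[[0,0,0],[0,0,0],[0,0,0]],"translation":[[0,0,1.2],[0,0,1.2],[0,0,1.2]],"hand":[-1,-1,-1]}' | egrep 'ee|force'; done
```

```text
ee_pos: [566.7, 6.3, 172.7]
ee_pos: [557.9, 10.0, 16.0]
ee_pos: [560.2, 10.0, 6.1]
ft_force: [-0.6, -0.0, 0.4]
ee_pos: [559.8, 10.0, 4.5]
ft_force: [0.2, -0.6, 0.0]
ee_pos: [559.7, 10.0, 3.1]
ft_force: [0.3, 0.5, -0.2]
ee_pos: [559.8, 10.0, 1.9]
ft_force: [-0.6, 0.1, 0.2]
ee_pos: [559.7, 10.0, 0.7]
ft_force: [-0.5, -0.5, -0.1]
ee_pos: [559.9, 10.0, 0.4]
ft_force: [-3.2, 1.0, 8.8]
```

The bench reads 0.4–0.5, so the knob top is really about 28.7 over the rim. That is inside the tolerance but with thin margin. I'll go back for one firm tightening with the grip fully closed.

```bash
python3 -m jog '{"delta_rot":[[0,0,0],[0,0,0],[0,0,0],[0,0,0],[0,0,0]],"translation":[[0,0,-45],[0,0,-90],[0,0,-135],[0,0,-180],[0,0,-220]],"hand":[-1,-1,0,1,1]}'|egrep 'ee';python3 -m jog '{"delta_rot":[[0,0,0],[0,0,0],[0,0,0],[0,0,0],[0,0,0]],"translation":[[27,-36,0],[54,-72,0],[81,-108,0],[104.5,-143,0],[104.5,-143,0]],"hand":[1,1,1,1,1]}'|egrep 'ee';python3 -m jog '{"delta_rot":[[0,0,-0.14],[0,0,-0.28],[0,0,-0.42],[0,0,-0.56],[0,0,-0.7]],"translation":[[0,0,0],[0,0,0],[0,0,0],[0,0,0],[0,0,0]],"hand":[1,1,1,1,1]}'|egrep 'ee|wid'
python3 - <<'E'
from h import *
o=get_obs();Rm=R.from_rotvec(o["orientation"]).as_matrix();print(o['t'],o["qpos"][5],o["ee_pos"],Rm.T@(np.array([463.9,158.7,147.5])-o["ee_pos"]))
E
```

```text
ee_pos: [559.8, 10.0, 222.0]
ee_pos: [460.6, 161.4, 219.5]
ee_pos: [463.9, 158.2, 219.6]
width: 87.4
27.05 -0.03584496918057792 [463.87127216 158.18452713 219.58230092] [ 0.49102272  0.18717237 72.08223433]
```

```bash
python3 -m jog '{"delta_rot":[[0,0,-0.14],[0,0,-0.28],[0,0,-0.42],[0,0,-0.5],[0,0,-0.5]],"translation":[[0,0,25],[0,0,50],[0,0,65],[0.3,0.2,72],[0.3,0.2,72]],"hand":[1,1,1,1,1]}'|egrep 'ee';for i in 1 2; do python3 -m jog '{"delta_rot":[[0,0,0],[0,0,0],[0,0,0],[0,0,0],[0,0,0]],"translation":[[0,0,0],[0,0,0],[0,0,0],[0,0,0],[0,0,0]],"hand":[-1,-1,-1,-1,-1]}' |egrep 'ee|for|wid'; done; python3 -m jog '{"delta_rot":[[0,0,0],[0,0,0]],"translation":[[0,0,1],[0,0,1]],"hand":[-1,-1]}' | egrep 'ee|force';for i in 1 2 3 4 5 6; do python3 -m jog '{"delta_rot":[[0,0,0.08],[0,0,0.08]],"translation":[[0,0,0],[0,0,0]],"hand":[-1,-1]}' | egrep 'ee|force'; python3 -c "
from h import *;o=get_obs();print(o['moment'][2],o['qpos'][5])"; done
```

```text
ee_pos: [463.2, 158.3, 146.5]
ee_pos: [463.7, 159.1, 147.9]
ft_force: [0.5, 0.2, -0.5]
width: 51.4
ee_pos: [463.9, 159.3, 147.8]
ft_force: [0.5, 3.9, 1.7]
width: 43.4
ee_pos: [464.0, 159.3, 147.7]
ft_force: [-2.3, 0.9, 13.2]
ee_pos: [464.6, 158.8, 147.7]
ft_force: [0.2, -1.9, 11.9]
0.1773824374797017 -0.44726709835254935
ee_pos: [464.5, 158.8, 147.6]
ft_force: [-0.8, -2.2, 10.8]
0.16115211474650226 -0.3672825808563809
ee_pos: [464.5, 158.8, 147.6]
ft_force: [0.4, -0.7, 9.8]
0.16914120694994983 -0.2873163069336725
ee_pos: [464.4, 158.8, 147.5]
ft_force: [-0.2, -1.6, 9.7]
0.190867594772075 -0.20735605083132078
ee_pos: [464.4, 158.9, 147.5]
ft_force: [-0.5, -0.4, 9.1]
0.2525811129015696 -0.12736517495569072
ee_pos: [464.4, 158.9, 147.4]
ft_force: [-0.6, -0.7, 8.6]
-0.005194361407281314 -0.04711111889903418
```

```bash
for i in 1 2 3 4 5 6; do python3 -m jog '{"delta_rot":[[0,0,0.08],[0,0,0.16],[0,0,0.16]],"translation":[[0,0,0.1],[0,0,0.1],[0,0,0.1]],"hand":[-1,-1,-1]}' | egrep 'ee|force'; python3 -c "
from h import *;o=get_obs();print(o['moment'].round(2),o['qpos'][5])"; done
```

```text
ee_pos: [464.3, 158.9, 147.3]
ft_force: [-0.8, -1.1, 8.3]
[-0.22  0.05  0.2 ] 0.1127504329742133
ee_pos: [464.3, 158.8, 147.2]
ft_force: [-0.2, -0.9, 8.2]
[-0.25 -0.01  0.12] 0.2727782057034148
ee_pos: [464.3, 158.9, 147.1]
ft_force: [0.4, -0.2, 7.9]
[-0.14  0.05  0.18] 0.4326870833671574
ee_pos: [464.3, 158.9, 147.0]
ft_force: [-0.4, 0.0, 8.9]
[-0.14  0.1   0.12] 0.5929144459304441
ee_pos: [464.3, 158.9, 146.9]
ft_force: [0.5, -2.2, 8.5]
[-0.12  0.07  0.  ] 0.7530416045423488
ee_pos: [464.2, 158.9, 146.8]
ft_force: [-0.2, -0.5, 8.6]
[-0.16  0.11 -0.  ] 0.913069613492654
```

Evidence that the lid is home:
- It came down at thread pitch, then stopped abruptly.
- It took about 0.43 rad to take up the 2 mm of play.
- After that the moment rose until the fingers slipped, and a 26 N push doesn't lower it.

I'll release and retreat.

```bash
python3 -m jog '{"delta_rot":[[0,0,0],[0,0,0],[0,0,0],[0,0,0],[0,0,0]],"translation":[[0,0,-0.8],[0,0,-0.8],[0,0,-0.8],[0,0,-0.8],[0,0,-0.8]],"hand":[-0.5,0,0.5,1,1]}'|egrep 'wid'; python3 -m jog '{"delta_rot":[[0,0,0],[0,0,0],[0,0,0],[0,0,0],[0,0,0]],"translation":[[0,0,0],[0,0,-15],[0,0,-50],[0,0,-90],[0,0,-130]],"hand":[1,1,1,1,1]}'|egrep 'ee|wid|t:';python3 -m jog '{"delta_rot":[[0,0,0],[0,0,0],[0,0,0]],"translation":[[0,0,0],[0,0,0],[0,0,0]],"hand":[1,1,1]}'|egrep 'ee|for'
python3 - <<'E'
from h import *
s=save("scene","s7");c=optics.calibration("scene")
# does it differ from the earlier seated view?
A=np.ascontiguousarray(np.clip(cv2.resize(s[225:325,370:470],(500,500),interpolation=2)[:,:,::-1]*2.0,0,255).astype(np.uint8))
for z,r in((175,22),(141,39),(119,39)):
    pts=[proj("scene",[464+r*np.cos(t),158.6+r*np.sin(t),z],c) for t in np.linspace(0,6.283,80)]
    cv2.polylines(A,[((np.array(pts)-[370,225])*5).astype(int)],True,(0,0,255),1)
cv2.imwrite("pics/c7.png",A)
E
```

```text
width: 64.3
t: 32.75
ee_pos: [462.9, 158.8, 277.9]
width: 88.1
ee_pos: [462.7, 158.8, 275.6]
ft_force: [0.4, -0.6, -1.0]
```

View pics/c7.png

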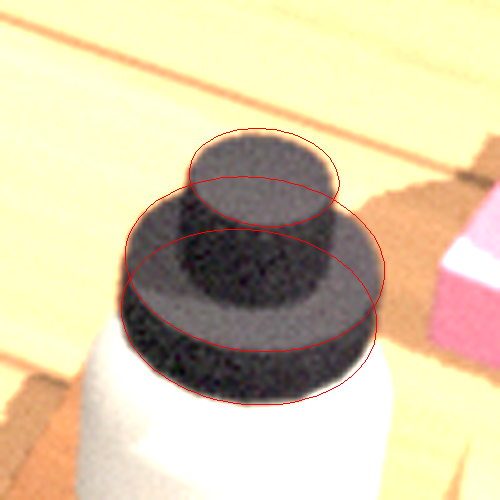

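```bash
python3 -c "
from h import *;ctrl.close_job();print(get_obs()['t'])"
```

```text
the job is handed in; nothing more can be done
the job is handed in; nothing more can be done
```

The large black lid is on the white jar, screwed down to a firm stop and released. I handed the job in about 33 s into the 67 s allowed; no verdict was reported.

**How it went:** The lid rested on the threads, and turning it back about 27° brought the drop, measured at roughly 8.5 mm. Turned clockwise, it came down at thread pitch until it stopped. It then took up its play, and the turning moment rose to 0.84 N m before the fingers slipped on the knob.

**What the last checks showed:**
- **Position:** The scene picture shows the lid level to about 1.5° by eye. It matches the predicted home outline to about 1 px, and the gripper stands clear above it.
- **Height:** Touching the knob top gave 176.1 mm. After correcting for a bench touch reading about 0.4 mm high, the knob sits about 28.7 mm over the rim. That is inside the 29.2 mm limit but above the nominal 28. A 26 N push did not lower it further.

**What disagreed:** The measured travel from the drop to home was about 2.7 mm, not the nominal 4 mm. Two later tightening attempts turned with only about 0.2–0.35 N m, most likely the fingers slipping on the knob, so they did not confirm the fit independently.

I felt no contact with the other things on the bench, but did not re-measure their positions.

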